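# Pop open the nozzle case and put a piping nozzle away

## Task

Put the loose steel piping nozzle away: press the red button on the front of the nozzle case gently, feeling for the catch to let go, and keep off the lid so that its spring swings it fully open by itself. Then stand the nozzle upright on its wide end on the floor of the case's empty right-hand compartment and leave the lid open. Do not force the catch, never touch the lid, and leave the other things where they are.

Things in the scene. Friction and masses are not known exactly. Their poses are not given: they have to be found in the camera images.
- case: pale grey nozzle case, fixed to the worktop, 150 (its x) by 180 (its y) by 52 mm without its grey-green lid. Origin: centre of its underside; x points to the hinge side, away from the button, y to its left, z up. Walls and floor 4 mm. A 3 mm divider, 34 mm high, along x at y = 0 parts a left compartment (two nozzles in it) from an empty right one, each about 142 by 84 mm.
- well (a point): centre of the floor of the empty right-hand compartment of the case (its y = -44 mm, z = 4 mm), axes as the case
- lid_hinge (a joint): angle of the sprung lid: 0 closed (about 0.01 when resting under the catch), 1.75 rad fully open. Once the catch has let go it swings up by itself within about 2 s; slowly enough to be caught again if the button is let go before about 0.1 rad. Released, it stays open.
- lid: the lid's panel, 154 by 184 by 6 mm; origin on the hinge axis, 79 mm behind the case's centre and 55 mm above its underside; closed, the panel runs from there toward the button side, its top at 59 mm (60 mm with a thin raised field), with a small 24 mm wide tongue at the front middle, under the catch's hook
- latch: black lever catch, middle of the case's front. Origin on its pivot, 89 mm in front of the case's centre, 36 mm above its underside; axes as the case. A 24 mm wide arm, its top 12 mm below the pivot, runs 46 mm forward (-x) and carries the red button; an upright arm with a hook reaches 30 mm above the pivot, over the lid's tongue. Pressing the button down tilts the hook forward off the tongue.
- hook (a point): tip of the catch's hook. Pressed at the button, the catch takes about 3 N to start moving and 6 to 9 N (after about 6 mm) to let the lid go; after about 8 mm it meets a hard stop. It springs back when let go. More than 20 N breaks it.
- button_base (a point): point on the axis of the red round button (24 mm across), on the top face of the lever's forward arm, 34 mm in front of the pivot. The button is screwed in by an unknown amount: its pressing face lies 8 to 18 mm above this point, and is not measured, so find it by touch. The point sinks with the lever.
- nozzle_1: the loose steel piping nozzle, a cone 20 mm across at its wide lower end and 34 mm high, narrower at the top, 10 to 17 g, standing on the worktop. Origin: centre of its wide end, z up to the narrow end
- nozzle_2: a like nozzle standing in the left compartment of the case; leave alone
- nozzle_3: a like nozzle standing in the left compartment of the case; leave alone
- coupler: white plastic coupler, 27 mm across, 26 mm high, on the worktop; leave alone. Origin: centre of its underside
- cream_bowl: small bowl, 116 mm across, 52 mm high; leave alone. Origin: centre of its underside
- teaspoon: teaspoon, 132 by 26 by 9 mm; leave alone
- vanilla_jar: spice jar with red cap, 45 mm across, 106 mm high; leave alone. Origin: centre of its underside

How it is judged (in metres and radians):
On the way, in this order (a step that is already met when the one before it is completed fails the run):
1. the lid has sprung fully open (value of joint lid_hinge above 1.6 rad), for 0.2 s.
2. the nozzle stands in the right-hand compartment (x of nozzle_1 in the frame of case between -0.065 and 0.065 m and y of nozzle_1 in the frame of case between -0.08 and -0.008 m and z of nozzle_1 in the frame of case below 0.009 m), for 0.1 s.
At the end, for the whole second after the job is handed in: the lid stands fully open (over 1.6 rad) and the nozzle stands at rest, upright within 0.15 rad on its wide end, on the floor of the right-hand compartment (all of step 2 and value of joint lid_hinge above 1.6 rad and z of nozzle_1 in the frame of case above 0 m and angle between nozzle_1's own z axis and vertical below 0.15 rad and linear speed of nozzle_1 below 0.02 m/s); the robot touches nothing.
It fails at once if the catch or its button is pressed or pushed with more than 20 N (contact force between latch and the fingers above 20 N or contact force between latch and the arm above 20 N).
It fails at once if the robot touches the lid (over 1 N) (contact force between lid and the fingers above 1 N or contact force between lid and the arm above 1 N).
It fails at once if another thing is moved by more than 25 mm (distance of any of nozzle_2, nozzle_3, coupler, cream_bowl, teaspoon, vanilla_jar from where it was at the start of the episode above 0.025 m).
It also fails if it takes over 59 s, if anything falls off the work surface, if the arm or the gripper's body presses on something with over 40 N, if the wrist force passes 120 N, or if a joint passes its speed limit or range.

## Robot

A 6-joint arm with a two-finger parallel gripper is mounted at the origin on a cart in front of the work surface, level with it; the furniture and walls round the work are solid. World frame = base frame: x ahead of the robot, y to its left, z up, the work surface at z = 0. Lengths are in m, angles in degrees, forces in N, time in s.
With the tool pointing down it reaches from about 0.325 to 0.775 m from the base axis. Payload 5.5 kg.
Tool frame: the origin (TCP) lies between the finger pads; the fingertips stand 8 mm ahead of it and the grasp point (between the pads) lies 11 mm behind it; z points along the fingers, y is the line along which they close (so a half turn about z gives the same grasp; the last joint's range is limited). The gripper opens to 85 mm and grips with 20 to 120 N. Pads are 22 mm wide; open, the fingers measure 114 mm over their backs; the gripper's body (76 mm by 85 mm) begins 54 mm behind the grasp point. The pads swing forward as they close: fully open they stand 13 mm farther back than shut.
Start: joints at [67.397, 5.22, 70.514, -0, 104.267, -3.249], TCP at [0.199, 0.566, 0.239] pointing down, gripper open.
Joint ranges: [-164.24, 164.24], [-49.07, 125.15], [9.68, 141.18], [-86.29, 266.29], [3.28, 154.24], [-151.56, 151.56]. Speed limits (degrees/s): [147.25, 147.25, 172.46, 180, 180, 180].

## Interface

Orientations are given as [roll, pitch, yaw] about the fixed x, y, z axes, in that order (R = Rz(yaw) Ry(pitch) Rx(roll)).
In Python, from plant import robot, imaging gives the robot as it stands.
- The arm moves only by the shell command python3 -m creep 'ROWS' [FORCE]. ROWS is JSON, a list of rows, each a list of 5 numbers: the shift along the tool's x, y, z in mm, then the turn about the tool's z in degrees, then the finger opening in mm, from 0 to 85.4. A call has 1 to 12 rows; each row shifts and turns the commanded pose from where the row before left it, along the tool's axes as they then stand; what a row does not reach is not made up. A row lasts 1/8 s, in which the tool goes at most 62.5 mm and 10.7 degrees, less where a joint would pass 70% of its speed; a pose out of reach is approached as far as the arm can. A call with a gripper value outside its range is refused whole. The fingers move at their own pace and stop on an object; FORCE is the grip in N (left out, the last holds). Time passes only in rows, so rows that do not move let the fingers close. It gives the time, the measured TCP pose, the force, the opening and the grip force at its end, in the units of the state.
- robot.observe(): the state, without advancing time (a new reading comes with each control period).
- imaging.get_image(name): name is "scene" or "side" or "wrist"; returns a dict with "color" (480x640x3 uint8, blue, green, red), "vertical_fov" (degrees; the focal length in pixels is half the picture's height over the tangent of half this angle, whatever the lens; pixels are square), "cx", "cy" (the principal point, pixels), "T" (4x4, takes a point from camera to world coordinates). Camera axes: x right, y up, looking along -z (the intrinsics and any distortion apply to the point x, -y, -z); pixel columns grow to the right and rows downward; lengths in m; the calibration is good to about 2 mm. A picture is of the moment at which its call begins. There is no depth.
- robot.hand_in(): hands the job in; it is judged then, once.
The state is a dict: "clock": time; "joint_pos": joint angles; "dq": joint speeds; "effort": joint torques, N m; "ee_pos": TCP position; "ee_rot": TCP orientation; "wrist_force": force on the tool from outside, world axes, zero at the start; "torque": the same for the moment, N m; "finger_gap": opening from 0.0 (shut) to 1.0 (fully open); "gripper_force": force on a finger pad.
Only numpy, scipy, OpenCV 4.12 (cv2) and the standard library are available. Lean on these libraries where they do the work, as an engineer would, in place of code of your own. Each camera call takes 0.05 s, during which the arm holds its last target. There are 200 camera calls.

## Working session

There is one attempt and no reset: what is moved stays moved. The work goes in short steps, Python scripts to look and compute and a shell command to move; the robot and the scene stay as the last step left them, time stands still between calls to the robot, and variables do not carry over. Pictures are saved under pics/ and viewed, at most 10 in all, crops included, and the job is handed in when it is done.

```bash
mkdir -p pics
cat > h.py <<'E'
import numpy as np, cv2
from plant import robot, imaging
def snap(n,f):
    im=imaging.get_image(n); cv2.imwrite(f'pics/{f}.png',im['color']); np.save(f'pics/{f}.npy',{k:im[k] for k in im if k!='color'},allow_pickle=True)
    return im
def load(f):
    d=np.load(f'pics/{f}.npy',allow_pickle=True).item(); d['color']=cv2.imread(f'pics/{f}.png'); return d
def ray(im,u,v):
    f=240/np.tan(np.radians(im['vertical_fov'])/2)
    T=np.array(im['T']); d=T[:3,:3]@np.array([(u-im['cx'])/f,-(v-im['cy'])/f,-1]); return T[:3,3],d
def onz(im,u,v,z):
    o,d=ray(im,u,v); return o+d*(z-o[2])/d[2]
def proj(im,p):
    f=240/np.tan(np.radians(im['vertical_fov'])/2)
    T=np.array(im['T']); c=T[:3,:3].T@(np.array(p)-T[:3,3]); return im['cx']+f*c[0]/-c[2], im['cy']-f*c[1]/-c[2]
E
python3 - <<'E'
from h import *
for n in ['scene','side','wrist']:
    im=snap(n,n+'0'); print(n,[ (k,np.round(im[k],3).tolist()) for k in im if k!='color'])
print(robot.observe())
E
```

```text
scene [('vertical_fov', 49.753), ('cx', 339.125), ('cy', 235.722), ('T', [[0.558, 0.533, -0.637, -0.365], [-0.83, 0.364, -0.422, -0.523], [0.007, 0.764, 0.645, 0.98], [0.0, 0.0, 0.0, 1.0]])]
side [('vertical_fov', 53.524), ('cx', 318.582), ('cy', 234.21), ('T', [[-0.857, 0.309, -0.412, -0.051], [-0.514, -0.549, 0.659, 1.005], [-0.022, 0.777, 0.629, 0.953], [0.0, 0.0, 0.0, 1.0]])]
wrist [('vertical_fov', 67.271), ('cx', 320.297), ('cy', 240.635), ('T', [[0.332, -0.898, -0.29, 0.123], [0.943, 0.315, 0.103, 0.592], [-0.001, -0.308, 0.951, 0.372], [0.0, 0.0, 0.0, 1.0]])]
{'clock': 0.15, 'joint_pos': array([ 6.73971149e+01,  5.25312223e+00,  7.05662127e+01,  1.15655399e-03,
        1.04264795e+02, -3.24983849e+00]), 'dq': array([-0.00665141, -0.17881885, -0.33964998, -0.09511507, -0.03384615,
       -0.0686426 ]), 'effort': array([ 1.22739253e-03, -4.59368885e+01, -4.18526173e+01, -3.07342623e-05,
        9.55981464e-03,  5.12717389e-07]), 'ee_pos': array([0.19876676, 0.56591856, 0.2384096 ]), 'ee_rot': array([-1.79916069e+02, -5.88881271e-03,  1.60647233e+02]), 'wrist_force': array([-0.11697644, -0.00451595,  0.39790028]), 'torque': array([-0.00031247, -0.03327752, -0.02935618]), 'gripper_force': 0.0, 'finger_gap': 1.001190607434809}
```

View pics/scene0.png

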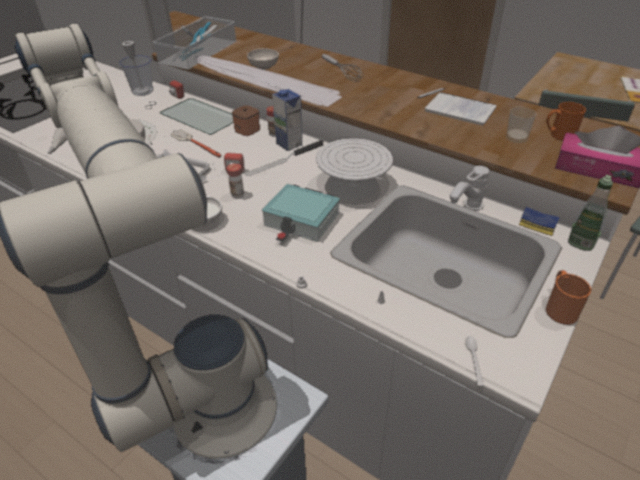

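View pics/side0.png

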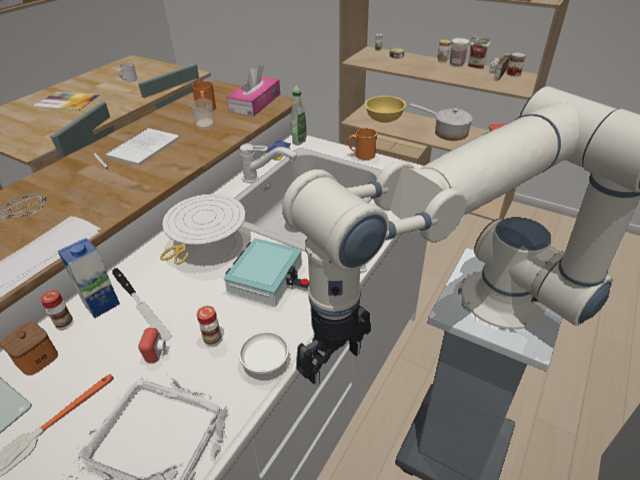

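The scene view shows the teal-lidded case at about (302,208), its red button near (283,238), the coupler at (302,282), the nozzle at (381,297) and the spoon at (473,355). In the side view the case is at (265,268) and the button at (304,283). I'll enlarge both.

Run:
```python
from h import *
s=load('scene0');d=load('side0')
a=cv2.resize(s['color'][180:310,255:400],None,fx=4.2,fy=4.2,interpolation=cv2.INTER_CUBIC)[:540]
cv2.imwrite('pics/c1.png',a)
b=cv2.resize(d['color'][230:310,215:325],None,fx=7,fy=7,interpolation=cv2.INTER_CUBIC)
cv2.imwrite('pics/c2.png',b)
for im in (s,d):
    h=cv2.cvtColor(im['color'],cv2.COLOR_BGR2HSV)
    m=cv2.inRange(h,(80,50,80),(98,255,255)); m=cv2.morphologyEx(m,cv2.MORPH_OPEN,np.ones((3,3)))
    cs=max([c for c in cv2.findContours(m,0,2)[0] if 255<c[:,0,0].mean()<330 or 225<c[:,0,0].mean()<305],key=cv2.contourArea)
    q=cv2.minAreaRect(cs); 
    for e in (2,4,6):
        ap=cv2.approxPolyDP(cv2.convexHull(cs),e,True)[:,0]; print(e,[(p.tolist(),np.round(onz(im,*map(float,p),.06),3).tolist()) for p in ap])
    r=cv2.inRange(h,(0,150,80),(6,255,255))|cv2.inRange(h,(174,150,80),(180,255,255))
    n,l,st,c=cv2.connectedComponentsWithStats(r)
    for i in range(1,n):
        if st[i,4]>8: print(st[i],c[i].round(1),onz(im,*c[i],.04).round(3))
```

```text
2 [([337, 198], [0.685, 0.182, 0.06]), ([317, 225], [0.546, 0.156, 0.06]), ([299, 221], [0.532, 0.209, 0.06]), ([299, 217], [0.546, 0.22, 0.06]), ([328, 196], [0.678, 0.21, 0.06])]
4 [([337, 198], [0.685, 0.182, 0.06]), ([317, 225], [0.546, 0.156, 0.06]), ([299, 221], [0.532, 0.209, 0.06]), ([328, 196], [0.678, 0.21, 0.06])]
6 [([337, 198], [0.685, 0.182, 0.06]), ([317, 225], [0.546, 0.156, 0.06]), ([299, 221], [0.532, 0.209, 0.06]), ([328, 196], [0.678, 0.21, 0.06])]
2 [([254, 240], [0.686, 0.186, 0.06]), ([300, 249], [0.545, 0.153, 0.06]), ([274, 292], [0.512, 0.331, 0.06]), ([225, 279], [0.654, 0.356, 0.06]), ([227, 272], [0.667, 0.332, 0.06])]
4 [([254, 240], [0.686, 0.186, 0.06]), ([300, 249], [0.545, 0.153, 0.06]), ([274, 292], [0.512, 0.331, 0.06]), ([225, 279], [0.654, 0.356, 0.06])]
6 [([254, 240], [0.686, 0.186, 0.06]), ([300, 249], [0.545, 0.153, 0.06]), ([274, 292], [0.512, 0.331, 0.06]), ([225, 279], [0.654, 0.356, 0.06])]
[510  68   9   4  15] [513.8  69.5] [ 0.362 -1.617  0.04 ]
[301 279   8   7  43] [304.4 281.8] [0.474 0.243 0.04 ]
[ 41 291  20  17 140] [ 51.5 301.7] [1.016 0.637 0.04 ]
[ 45 293   8   4  12] [ 48.2 294.9] [1.046 0.625 0.04 ]
[198 309  18  16 107] [206.5 318.8] [0.618 0.477 0.04 ]
[139 329  19  33 207] [149.9 349.9] [0.671 0.617 0.04 ]
```

View pics/c1.png

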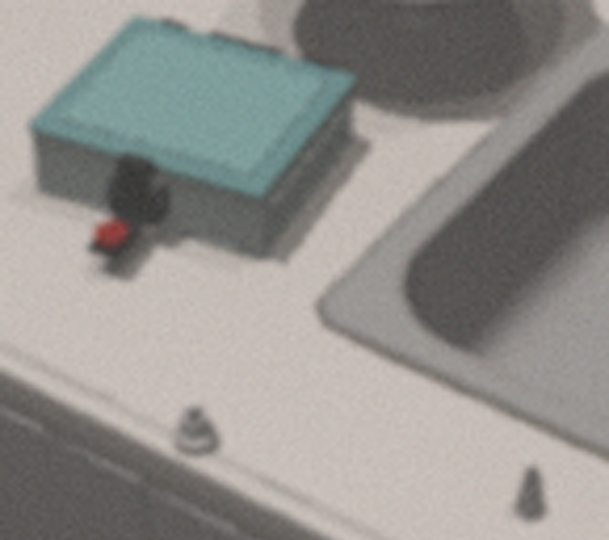

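View pics/c2.png

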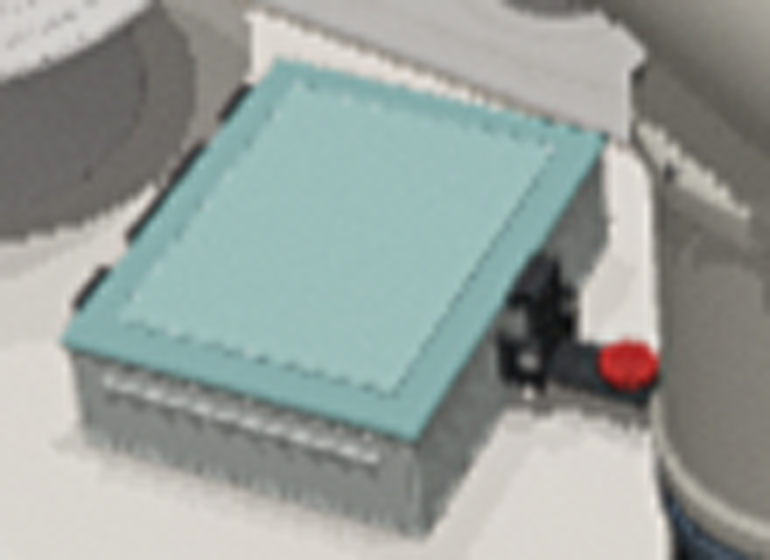

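Crops: the lid's corners, the black catch at crop (138,190), and the red button at (112,234) in the scene crop and (628,364) in the side crop are clear. The coupler (195,430) and the narrow nozzle (531,495) are also clear. Next I fit the case pose.

Run:
```python
from h import *
s=load('scene0');d=load('side0')
S=[(255+x/4.2-.38,180+y/4.2-.38) for x,y in [(140,18),(355,75),(265,192),(33,130)]]
D=[(215+x/7-.43,230+y/7-.43) for x,y in [(62,345),(285,62),(605,138),(418,440)]]
# order: back-left, back-right, front-right, front-left
M=np.array([(.079,.092),(.079,-.092),(-.075,-.092),(-.075,.092)])
def fit(P):
    a=M-M.mean(0); b=P-P.mean(0); U,_,V=np.linalg.svd(a.T@b); R=(U@V).T
    t=P.mean(0)-R@M.mean(0); return R,t,np.degrees(np.arctan2(R[1,0],R[0,0])),np.linalg.norm(M@R.T+t-P,axis=1)
Ps=np.array([onz(s,*p,.059)[:2] for p in S]);Pd=np.array([onz(d,*p,.059)[:2] for p in D])
for P in (Ps,Pd,(Ps+Pd)/2):
    R,t,y,e=fit(P); print(t.round(4),y.round(2),e.round(4)); print('button',(R@[-.123,0]+t).round(4),'well',(R@[0,-.044]+t).round(4))
o1,d1=ray(s,281.3,235.1);o2,d2=ray(d,304.4,281.8)
A=np.c_[d1,-d2];k=np.linalg.lstsq(A,o2-o1,rcond=None)[0];p1=o1+k[0]*d1;p2=o2+k[1]*d2
print('btn tri',p1,p2)
h=cv2.cvtColor(s['color'],cv2.COLOR_BGR2GRAY)
for (u,v) in ((381,297),(302,282)):
    w=h[v-14:v+14,u-14:u+14]; m=(w<130).astype('u1'); n,l,st,c=cv2.connectedComponentsWithStats(m); i=l[14,14]; print(st[i],c[i]+[u-14,v-14]);print(onz(s,*(c[i]+[u-14,v-14]),.013).round(4))
print('noz base',onz(s,381.2,300.5,.003),'top',onz(s,381.6,290.7,.034))
```

```text
[0.601  0.2523] 10.21 [0.0063 0.0042 0.0067 0.0025]
button [0.4799 0.2304] well [0.6088 0.2089]
[0.5981 0.2539] 9.73 [0.0013 0.0039 0.0032 0.0024]
button [0.4769 0.2331] well [0.6056 0.2106]
[0.5996 0.2531] 9.97 [0.0035 0.0038 0.0047 0.0023]
button [0.4784 0.2318] well [0.6072 0.2097]
btn tri [0.48087384 0.23461852 0.0305969 ] [0.48016119 0.23475632 0.03007164]
[11  9  6 11 47] [381.04255319 297.74468085]
[ 0.4465 -0.1148  0.013 ]
[10 10  9 10 46] [302.02173913 282.60869565]
[0.3765 0.0831 0.013 ]
noz base [ 0.44683028 -0.11568508  0.003     ] top [ 0.45042871 -0.11260014  0.034     ]
```

```bash
cat >> h.py <<'E'
def to(x,y,z,yaw):
    o=robot.observe(); p=o['ee_pos']; c=np.radians(o['ee_rot'][2]); t=np.radians(yaw)
    dx,dy,dz=np.array([x,y,z])-p
    dyaw=(yaw-o['ee_rot'][2]+180)%360-180
    print('t',round(o['clock'],2),'turn',round(-dyaw,2)); 
    for n,a in(('now',c),('after turn',t)): print(n,np.round(1e3*np.array([dx*np.cos(a)+dy*np.sin(a),dx*np.sin(a)-dy*np.cos(a),-dz]),1))
E
python3 -m creep '[[0,0,0,-9.8,0],[0,0,0,-9.8,0],[0,0,0,-9.7,0],[0,0,0,0,0]]' 20
python3 -c "from h import *;to(.472,.232,.12,190)"
```

```text
clock: 0.65
ee_pos: [0.1988, 0.566, 0.2388]
ee_rot: [-180.0, -0.0, -170.1]
wrist_force: [-0.6, 0.6, 0.5]
finger_gap: 0.145
gripper_force: 0.0
t 0.65 turn -0.14
now [-212.  -375.9  118.8]
after turn [-211.  -376.4  118.8]
```

```bash
python3 -m creep '[[-26.4,-47.1,0,0,0],[-26.4,-47.1,0,0,0],[-26.4,-47.1,0,0,0],[-26.4,-47.1,0,0,0],[-26.4,-47.1,0,0,0],[-26.4,-47.1,0,0,0],[-26.4,-47.1,0,0,0],[-26.4,-47.1,0,0,0],[0,0,40,0,0],[0,0,40,0,0],[0,0,0,0,0],[0,0,0,0,0]]'
python3 - <<'E'
from h import *
to(.472,.232,.07,190)
for n in ('wrist','scene','side'): snap(n,n+'1')
im=load('scene1')
for q in ('scene1','side1'):
    im=load(q); h=cv2.cvtColor(im['color'],cv2.COLOR_BGR2HSV)
    print(proj(im,(.479,.233,.035)), proj(im,(.447,-.115,0)))
s=load('scene1')['color'][200:280,230:330]; d=load('side1')['color'][200:300,240:340]
w=cv2.resize(load('wrist1')['color'],(400,300))
cv2.imwrite('pics/m1.png',np.vstack([np.hstack([cv2.resize(s,(375,300)),cv2.resize(d,(300,300))]),np.hstack([w,np.zeros((300,275,3),'u1')])]))
E
```

```text
clock: 2.15
ee_pos: [0.4723, 0.2318, 0.161]
ee_rot: [180.0, 0.1, -170.1]
wrist_force: [0.5, -0.3, 0.6]
finger_gap: 0.001
gripper_force: 0.0
t 2.15 turn -0.13
now [ 0.3  0.3 91. ]
after turn [ 0.3  0.3 91. ]
(np.float64(281.2307587414858), np.float64(234.4711036568301)) (np.float64(380.9314784962204), np.float64(301.15001183290747))
(np.float64(305.0261574200242), np.float64(280.27030406514956)) (np.float64(371.0067707929562), np.float64(225.70936564374676))
```

View pics/m1.png

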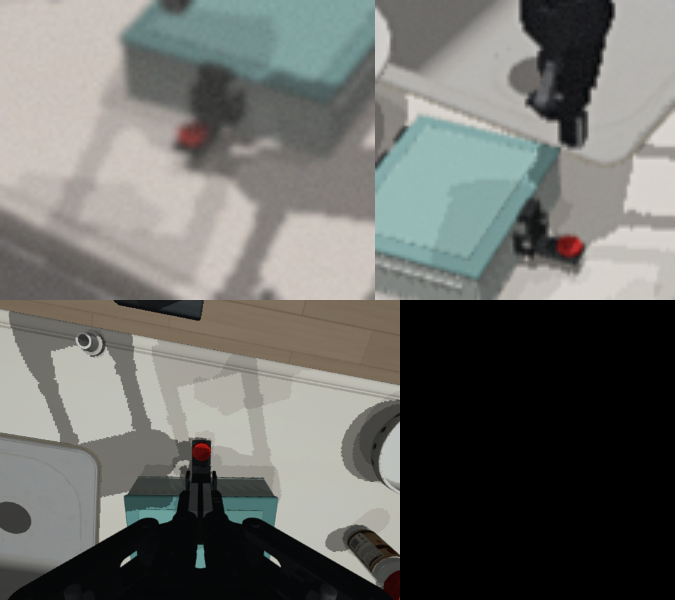

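The wrist view shows the case aligned with the gripper, the button at about (322,245) full-scale, and the coupler at (145,69). I check the button's position with its colour centroid.

```bash
python3 - <<'E'
from h import *
im=load('wrist1'); h=cv2.cvtColor(im['color'],cv2.COLOR_BGR2HSV)
r=cv2.inRange(h,(0,150,60),(6,255,255))|cv2.inRange(h,(174,150,60),(180,255,255))
n,l,st,c=cv2.connectedComponentsWithStats(r)
for i in range(1,n):
    if st[i,4]>100: print(st[i],c[i],onz(im,*c[i],.034).round(4),onz(im,*c[i],.040).round(4))
E
python3 -m creep '[[0,0,30,0,0],[0,0,30,0,0],[0,0,20,0,0],[0,0,8,0,0],[0,0,0,0,0]]'
```

```text
[307 229  30  28 649] [322.05546995 242.20030817] [0.4779 0.2339 0.034 ] [0.4759 0.2335 0.04  ]
clock: 2.92
ee_pos: [0.4721, 0.2316, 0.0717]
ee_rot: [180.0, 0.0, -170.1]
wrist_force: [-0.3, -0.1, 1.0]
finger_gap: 0.0
gripper_force: 0.0
```

```bash
python3 -m creep '[[0,0,8,0,0],[0,0,7,0,0],[0,0,2,0,0],[0,0,0,0,0]]'; for i in 1 ; do python3 -m creep '[[0,0,1,0,0],[0,0,0,0,0]]'; python3 -m creep '[[0,0,1,0,0],[0,0,0,0,0]]'; python3 -m creep '[[0,0,1,0,0],[0,0,0,0,0]]';done | grep -E 'ee_pos|wrist'
```

```text
clock: 3.42
ee_pos: [0.4719, 0.2314, 0.0541]
ee_rot: [-180.0, -0.0, -170.1]
wrist_force: [0.4, -0.3, 0.5]
finger_gap: 0.002
gripper_force: 0.0
ee_pos: [0.472, 0.2315, 0.0534]
wrist_force: [0.8, -0.1, -0.2]
ee_pos: [0.4719, 0.2314, 0.0522]
wrist_force: [-0.1, 0.8, 0.0]
ee_pos: [0.4719, 0.2314, 0.0511]
wrist_force: [-0.1, 0.5, 0.3]
```

```bash
(python3 -m creep '[[0,0,2,0,0],[0,0,0,0,0]]'; python3 -m creep '[[0,0,2,0,0],[0,0,0,0,0]]'; python3 -m creep '[[0,0,1,0,0],[0,0,0,0,0]]') | grep -E 'ee_pos|wrist'
```

```text
ee_pos: [0.4718, 0.2314, 0.049]
wrist_force: [-0.2, 0.0, -0.7]
ee_pos: [0.4718, 0.2314, 0.047]
wrist_force: [-0.2, 0.6, -0.4]
ee_pos: [0.4719, 0.2314, 0.0462]
wrist_force: [0.1, -0.5, 0.5]
```

```bash
(python3 -m creep '[[0,0,1,0,0],[0,0,0,0,0]]'; python3 -m creep '[[0,0,1,0,0],[0,0,0,0,0]]'; python3 -m creep '[[0,0,1,0,0],[0,0,0,0,0]]') | grep -E 'ee_pos|wrist'
```

```text
ee_pos: [0.4719, 0.2314, 0.0452]
wrist_force: [0.4, 0.2, 0.4]
ee_pos: [0.4719, 0.2314, 0.0442]
wrist_force: [0.2, -0.1, 0.4]
ee_pos: [0.4719, 0.2314, 0.0432]
wrist_force: [-0.4, -0.6, 0.5]
```

```bash
(python3 -m creep '[[0,0,1,0,0],[0,0,0,0,0]]'; python3 -m creep '[[0,0,1,0,0],[0,0,0,0,0]]'; python3 -m creep '[[0,0,1,0,0],[0,0,0,0,0]]') | grep -E 'ee_pos|wrist'
```

```text
ee_pos: [0.4719, 0.2314, 0.0422]
wrist_force: [0.3, -0.4, -0.3]
ee_pos: [0.4719, 0.2314, 0.0411]
wrist_force: [-0.5, 0.4, 0.1]
ee_pos: [0.472, 0.2315, 0.0404]
wrist_force: [0.1, 0.3, 0.0]
```

```bash
(python3 -m creep '[[0,0,1,0,0],[0,0,0,0,0]]'; python3 -m creep '[[0,0,1,0,0],[0,0,0,0,0]]') | grep -E 'ee_pos|wrist'
```

```text
ee_pos: [0.4721, 0.2315, 0.0396]
wrist_force: [-0.4, -0.8, 3.5]
ee_pos: [0.4722, 0.2315, 0.0385]
wrist_force: [0.1, 0.3, 3.9]
```

```bash
(python3 -m creep '[[0,0,1,0,0],[0,0,0,0,0]]'; python3 -m creep '[[0,0,1,0,0],[0,0,0,0,0]]'; python3 -m creep '[[0,0,1,0,0],[0,0,0,0,0]]') | grep -E 'ee_pos|wrist'
```

```text
ee_pos: [0.4723, 0.2315, 0.0376]
wrist_force: [0.2, -0.4, 4.9]
ee_pos: [0.4725, 0.2316, 0.0366]
wrist_force: [1.2, 0.7, 4.8]
ee_pos: [0.4726, 0.2316, 0.0358]
wrist_force: [1.6, -0.6, 5.7]
```

```bash
(python3 -m creep '[[0,0,1,0,0],[0,0,0,0,0]]'; python3 -m creep '[[0,0,0.7,0,0],[0,0,0,0,0]]') | grep -E 'ee_pos|wrist'
python3 - <<'E'
from h import *
a=load('side1')['color'].astype(int); b=snap('side','side2')['color'].astype(int)
print((abs(a-b).sum(2)>60)[230:300,215:300].sum())
E
```

```text
ee_pos: [0.4728, 0.2317, 0.0351]
wrist_force: [1.5, 0.0, 5.4]
ee_pos: [0.4729, 0.2316, 0.0345]
wrist_force: [2.3, -0.0, 6.7]
341
```

```bash
(python3 -m creep '[[0,0,0.7,0,0],[0,0,0,0,0]]'; python3 -m creep '[[0,0,0.7,0,0],[0,0,0,0,0]]') | grep -E 'ee_pos|wrist'
python3 - <<'E'
from h import *
a=load('side2')['color'].astype(int); b=snap('side','side3')['color'].astype(int)
print((abs(a-b).sum(2)>60)[230:300,215:300].sum())
E
```

```text
ee_pos: [0.473, 0.2317, 0.034]
wrist_force: [3.0, -0.2, 7.3]
ee_pos: [0.4732, 0.2317, 0.0335]
wrist_force: [1.8, -0.2, 7.6]
22
```

```bash
(python3 -m creep '[[0,0,0.7,0,0],[0,0,0,0,0]]'; python3 -m creep '[[0,0,0.5,0,0],[0,0,0,0,0]]') | grep -E 'ee_pos|wrist'
python3 - <<'E'
from h import *
a=load('side2')['color'].astype(int); b=snap('side','side4')['color'].astype(int)
print((abs(a-b).sum(2)>60)[230:300,215:300].sum())
E
```

```text
ee_pos: [0.4733, 0.2317, 0.0329]
wrist_force: [2.4, -0.1, 8.7]
ee_pos: [0.4734, 0.2318, 0.0326]
wrist_force: [2.3, 0.1, 9.1]
2086
```

The picture difference jumped, so the lid has let go. I hold the button here.

```bash
python3 -m creep '[[0,0,0,0,0],[0,0,0,0,0],[0,0,0,0,0],[0,0,0,0,0],[0,0,0,0,0],[0,0,0,0,0],[0,0,0,0,0],[0,0,0,0,0],[0,0,0,0,0],[0,0,0,0,0],[0,0,0,0,0],[0,0,0,0,0]]'; python3 -c "
from h import *
im=snap('side','side5');cv2.imwrite('pics/c5.png',cv2.resize(im['color'][180:320,180:340],None,fx=4,fy=4))"
```

```text
clock: 10.82
ee_pos: [0.4734, 0.2318, 0.0326]
ee_rot: [180.0, 0.2, -170.1]
wrist_force: [1.2, -0.6, 9.7]
finger_gap: 0.002
gripper_force: 3.9
```

View pics/c5.png

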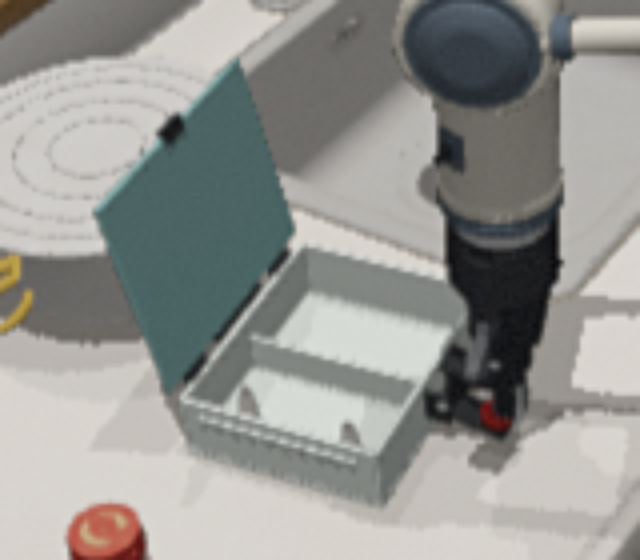

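The lid stands fully open and the right-hand compartment (crop (370,315)) is empty. The two nozzles are in the left one. Wait a bit more, then lift off and go over the loose nozzle.

```bash
python3 -m creep '[[0,0,0,0,0],[0,0,0,0,0],[0,0,0,0,0],[0,0,0,0,0],[0,0,-4,0,0],[0,0,-10,0,0],[0,0,-35,0,0],[0,0,-50,0,0],[0,0,-50,0,0],[0,0,0,0,0]]'
python3 -m creep '[[0,0,0,10,50],[0,0,0,10,50],[0,0,0,10,50],[0,0,0,10,50],[0,0,0,10,50],[0,0,0,10,50],[0,0,0,10,50],[0,0,0,10,50],[0,0,0,9.9,50],[0,0,0,0,50]]'
python3 -c "from h import *;to(.447,-.115,.15,100)"
```

```text
clock: 12.12
ee_pos: [0.4732, 0.2321, 0.1847]
ee_rot: [179.9, 0.4, -170.0]
wrist_force: [-0.7, 0.2, -0.1]
finger_gap: -0.003
gripper_force: 0.0
clock: 13.38
ee_pos: [0.4712, 0.2312, 0.1781]
ee_rot: [-179.8, 0.0, 100.1]
wrist_force: [0.1, -0.5, -0.7]
finger_gap: 0.583
gripper_force: 0.0
t 13.38 turn 0.14
now [-336.5  -84.7   28.1]
after turn [-336.7  -83.9   28.1]
```

```bash
python3 -m creep '[[-56.1,-14,0,0,50],[-56.1,-14,0,0,50],[-56.1,-14,0,0,50],[-56.1,-14,0,0,50],[-56.1,-14,10,0,50],[-56.1,-14,18,0,50],[0,0,0,0,50],[0,0,0,0,50]]'
python3 - <<'E'
from h import *
to(.447,-.115,.15,100)
im=snap('wrist','wrist2'); print(proj(im,(.447,-.115,0)))
print(robot.observe()['ee_pos'])
E
```

```text
clock: 14.38
ee_pos: [0.4476, -0.1143, 0.1514]
ee_rot: [-179.9, -0.1, 100.1]
wrist_force: [-0.2, 1.0, 0.7]
finger_gap: 0.588
gripper_force: 0.0
t 14.38 turn 0.13
now [-0.6 -0.8  1.4]
after turn [-0.6 -0.8  1.4]
(np.float64(321.09525697409765), np.float64(225.69331729509528))
[ 0.44801145 -0.11375054  0.1518859 ]
```

View pics/wrist2.png

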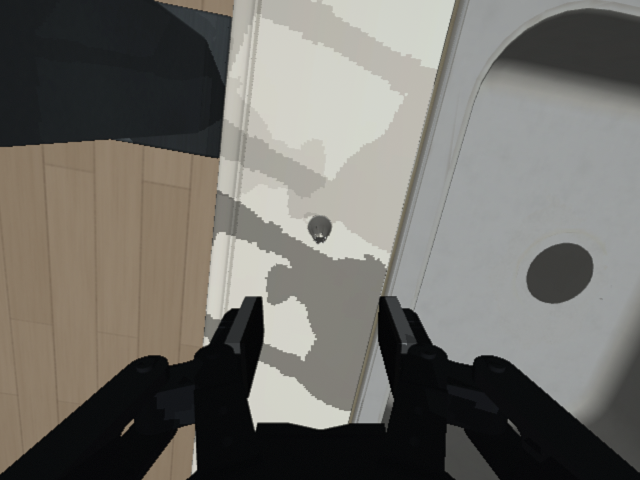

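The wrist view shows the nozzle upright, base centred near (319,226) and tip at (320,238), between the open fingers. I'll work out the fine correction.

Run:
```python
from h import *
im=load('wrist2'); g=cv2.cvtColor(im['color'],cv2.COLOR_BGR2GRAY)[205:250,300:345]
m=(g<140).astype('u1'); n,l,st,c=cv2.connectedComponentsWithStats(m)
for i in range(1,n): print(st[i]+[300,205,0,0,0],c[i]+[300,205])
b=onz(im,319,227,.001); print(b, onz(im,319.5,238,.034)); to(b[0],b[1],.023,100)
```

```text
[308 215  24  29 477] [319.37945493 227.88888889]
[300 241  13   9  57] [304.14035088 246.73684211]
[ 0.44545699 -0.11612135  0.001     ] [ 0.44582039 -0.11510136  0.034     ]
t 14.43 turn 0.19
now [ -1.9  -2.9 128.9]
after turn [ -1.9  -2.9 128.9]
```

```bash
python3 -m creep '[[-1.5,-2.5,40,0,50],[0,0,40,0,50],[0,0,30,0,50],[0,0,19,0,50],[0,0,0,0,50]]'
python3 -m creep '[[0,0,0,0,5],[0,0,0,0,5],[0,0,0,0,5],[0,0,0,0,5],[0,0,0,0,5],[0,0,0,0,5]]' 25
```

```text
clock: 15.05
ee_pos: [0.4453, -0.1154, 0.022]
ee_rot: [-179.9, -0.1, 100.2]
wrist_force: [0.6, 0.1, 0.2]
finger_gap: 0.587
gripper_force: 0.0
clock: 15.8
ee_pos: [0.4468, -0.1169, 0.0246]
ee_rot: [179.8, 0.1, 100.0]
wrist_force: [0.1, 0.6, 6.1]
finger_gap: 0.141
gripper_force: 24.8
```

```bash
python3 -m creep '[[0,0,-5,0,5],[0,0,-20,0,5],[0,0,-40,0,5],[0,0,-50,0,5],[0,0,-50,0,5],[0,0,0,0,5],[0,0,0,0,5]]'
python3 - <<'E'
from h import *
im=snap('wrist','wrist3');cv2.imwrite('pics/c3.png',cv2.resize(im['color'][220:420,220:420],(600,600),interpolation=cv2.INTER_CUBIC))
to(.590,.206,.19,100)
E
```

```text
clock: 16.68
ee_pos: [0.4455, -0.1165, 0.1873]
ee_rot: [-180.0, -0.0, 100.0]
wrist_force: [1.1, -0.4, -0.4]
finger_gap: 0.14
gripper_force: 24.1
t 16.73 turn 0.04
now [292.2 198.8  -3.6]
after turn [292.4 198.6  -3.6]
```

View pics/c3.png

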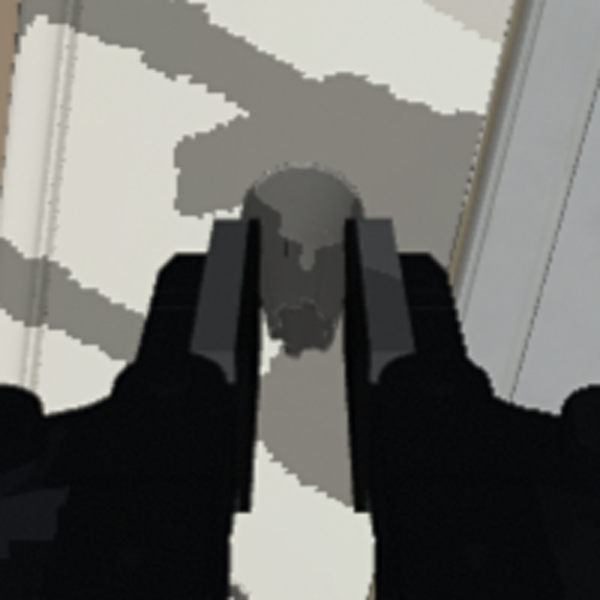

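The nozzle is held upright between the pads, with its base at crop (305,190) and its tip at (305,335). I carry it over the compartment.

```bash
python3 -m creep '[[20,13,0,0,5],[36,23.4,0,0,5],[40,26,0,0,5],[40,26,0,0,5],[40,26,0,0,5],[40,26,0,0,5],[36,23.4,0,0,5],[25,16.2,0,0,5],[16,10.3,0,0,5],[0,0,0,0,5],[0,0,0,0,5]]'
python3 - <<'E'
from h import *
to(.582,.205,.11,100)
im=snap('side','side6');sc=snap('scene','scene6');w=snap('wrist','wrist6')
R=np.array([[.985,-.173],[.173,.985]]);t=np.array([.599,.2535])
for name,i in (('side',im),('scene',sc),('wrist',w)):
    for c in [(-.075,-.09),(.075,-.09),(-.075,0),(.075,0)]:
        p=R@c+t; q=proj(i,(*p,.052)); cv2.circle(i['color'],(int(q[0]),int(q[1])),1,(0,0,255),-1)
a=cv2.resize(im['color'][190:310,190:350],(400,300));b=cv2.resize(sc['color'][150:270,230:390],(400,300));c=cv2.resize(w['color'],(400,300))
cv2.imwrite('pics/m6.png',np.vstack([np.hstack([a,b]),np.hstack([c,c*0])]))
E
```

```text
clock: 18.1
ee_pos: [0.5818, 0.2042, 0.1876]
ee_rot: [-179.9, 0.0, 100.0]
wrist_force: [0.3, -0.2, 0.8]
finger_gap: 0.141
gripper_force: 24.1
t 18.1 turn 0.0
now [ 0.7  0.3 77.6]
after turn [ 0.7  0.3 77.6]
```

View pics/m6.png

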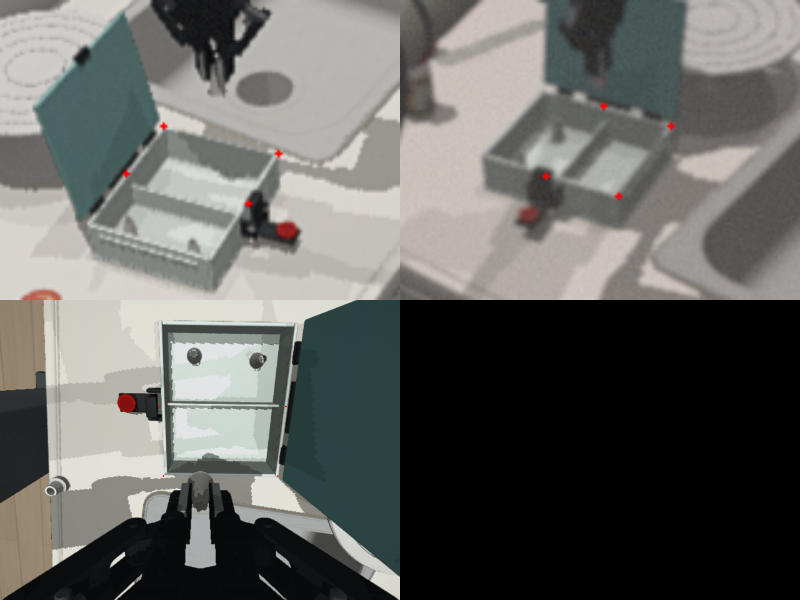

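The projected corners match the case rim in all three views. The lid is open and clear of the gripper, and the compartment is empty. Going down.

```bash
python3 -m creep '[[0.7,0,35,0,5],[0,0,40,0,5],[0,0,40,0,5],[0,0,25,0,5],[0,0,12,0,5],[0,0,3,0,5],[0,0,0,0,5],[0,0,0,0,5]]'
```

```text
clock: 19.25
ee_pos: [0.5827, 0.2061, 0.0346]
ee_rot: [179.9, -0.0, 100.0]
wrist_force: [-0.0, 0.3, 0.3]
finger_gap: 0.147
gripper_force: 24.1
```

```bash
(python3 -m creep '[[0,0,1,0,5],[0,0,0,0,5]]'; python3 -m creep '[[0,0,1,0,5],[0,0,0,0,5]]'; python3 -m creep '[[0,0,1,0,5],[0,0,0,0,5]]') | grep -E 'ee_pos|wrist'
```

```text
ee_pos: [0.582, 0.2059, 0.0323]
wrist_force: [0.3, -0.3, -0.2]
ee_pos: [0.5818, 0.2058, 0.0308]
wrist_force: [0.2, 0.7, -0.0]
ee_pos: [0.5818, 0.2058, 0.0298]
wrist_force: [-0.2, 0.7, -0.1]
```

```bash
(python3 -m creep '[[0,0,0.5,0,5],[0,0,0,0,5]]'; python3 -m creep '[[0,0,0.5,0,5],[0,0,0,0,5]]'; python3 -m creep '[[0,0,0.5,0,5],[0,0,0,0,5]]') | grep -E 'ee_pos|wrist'
```

```text
ee_pos: [0.5819, 0.2058, 0.0294]
wrist_force: [-0.3, -1.0, 0.3]
ee_pos: [0.5819, 0.2058, 0.0289]
wrist_force: [-0.6, -0.2, 0.2]
ee_pos: [0.582, 0.2058, 0.0287]
wrist_force: [-1.5, 0.3, 0.9]
```

```bash
(python3 -m creep '[[0,0,0.5,0,5],[0,0,0,0,5]]'; python3 -m creep '[[0,0,0.5,0,5],[0,0,0,0,5]]') | grep -E 'ee_pos|wrist|gap'
```

```text
ee_pos: [0.582, 0.2059, 0.0286]
wrist_force: [-1.5, -0.7, 5.7]
finger_gap: 0.144
ee_pos: [0.5821, 0.2059, 0.0286]
wrist_force: [-3.3, -1.5, 7.2]
finger_gap: 0.139
```

The nozzle is on the floor. I open gradually, then lift.

```bash
python3 -m creep '[[0,0,-0.8,0,5],[0,0,0,0,5],[0,0,0,0,13],[0,0,0,0,16],[0,0,0,0,20],[0,0,0,0,26],[0,0,0,0,34],[0,0,0,0,40],[0,0,0,0,40],[0,0,0,0,40]]'
python3 -m creep '[[0,0,-5,0,40],[0,0,-20,0,40],[0,0,-40,0,40],[0,0,-45,0,40],[0,0,-45,0,40],[0,0,0,0,40],[0,0,0,0,40]]'
python3 - <<'E'
from h import *
im=snap('side','side7');w=snap('wrist','wrist7')
a=cv2.resize(im['color'][190:310,190:350],(400,300),interpolation=cv2.INTER_CUBIC);c=cv2.resize(w['color'][80:400,220:520],(400,426))
cv2.imwrite('pics/m7.png',np.hstack([np.vstack([a,a[:126]*0]),c]))
E
```

```text
clock: 22.5
ee_pos: [0.5819, 0.2059, 0.0283]
ee_rot: [180.0, -0.0, 100.0]
wrist_force: [-0.5, 0.2, -0.7]
finger_gap: 0.468
gripper_force: 0.0
clock: 23.38
ee_pos: [0.582, 0.2058, 0.1842]
ee_rot: [179.9, -0.0, 100.0]
wrist_force: [0.5, 0.5, -1.5]
finger_gap: 0.469
gripper_force: 0.0
```

View pics/m7.png

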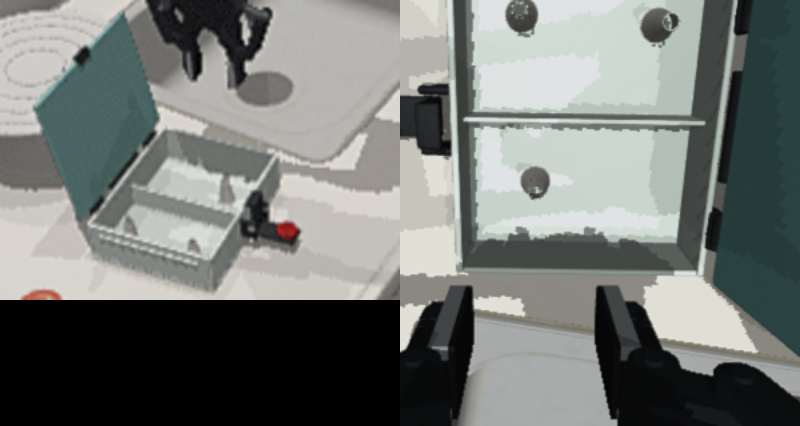

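The nozzle stands upright in the right-hand compartment (side crop (226,188), wrist crop (535,183)), the lid is open and the gripper is clear.

```bash
python3 -c "
from plant import robot
print(robot.hand_in())"
```

```text
the job is handed in; nothing more can be done
None
```

The job is handed in (no verdict came back): the catch let go at about 9 N, the lid sprang fully open untouched, and the last pictures show the nozzle upright on the right-hand compartment floor with the gripper clear.

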